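Clear the jammed blank and feed it to the press

TASK

The aluminium blank has jammed crosswise in the sloping chute, its ends caught under the two hold-down lips: push it back up the chute until it is wholly clear of the lips, still lying in the chute, then lift it out. Lay it flat in the open bed of the press feed, wide head pointing to the tunnel, and let go; then take it again by its narrow tang and slide it head first under the guard until it is fully home against the stop, and let go. Leave the other things on the bench where they are.

Things in the scene. Friction and masses are not known exactly. Their poses are not given: they have to be found in the camera images.
- chute: Fixed grey steel chute, sloping up 0.2 rad (11.5 deg) along its +x; +y across, left looking uphill; z vertical. Origin on the table below the floor's centre line at U = 0. U = mm along the slope, uphill positive: floor at x = U cos 0.2, z = 60 + U sin 0.2 (mm). Friction keeps the blank where it is pushed to. It reaches from U = -130 (open lower end) to 230 mm.
- chute_throat (a point): Point on the chute floor's centre line at U = 0, where the walls start to narrow (axes as chute). Inside width: 170 mm uphill of it (walls 55 mm high); from U = 0 down to U = -60 mm it narrows evenly to 90 mm, and stays 90 mm to the lower end (walls 33 mm high).
- chute_lips (a point): Point on the chute floor's centre line at U = 30 mm, level with the uphill end of the two flat steel hold-down lips (axes as chute). One lip on each side, from U = -60 to U = 30 mm, underside 33 mm and top 37 mm above the floor, with an open slot 100 mm wide between them.
- chute_hood (a point): Point on the chute floor's centre line at U = 170 mm, at the front of a closed hood 80 mm high (axes as chute). Between the lips (U = 30 mm) and the hood the chute is open above over its whole width.
- feed: The press feed: a fixed grey block with a straight trough along its own x; +x is the feeding direction, +y left of it, z up. Origin on the table under the trough's centre line. Trough floor 35 mm above the table. Open bed from x = -175 to 30 mm, between rails only 6 mm high: 46 mm apart from x = -170 to -15 mm, then closing to 40 mm at x = 30 mm.
- feed_mouth (a point): Centre of the trough floor at the tunnel's mouth, x = 30 mm of the feed (axes as feed). From here to the stop the trough is a tunnel 85 mm deep, 40 mm wide and 34 mm high inside, under a clear guard whose top is 38 mm above the trough floor.
- feed_stop (a point): Centre of the trough floor at the solid stop, x = 115 mm of the feed (axes as feed). From 24 mm behind it lies an air cylinder, its top 60 mm above the trough floor and its brass fittings 80 mm.
- blank_center (a point): The blank: an aluminium bar 145 mm long, 28 mm high, about 0.3 kg (varies): a head 36 mm wide, 90 mm long, then a centred tang 18 mm wide, 55 mm long. Point: middle of its length, half-way up. Axes: +y along the bar to the head end, x across, z out of its top. Head from y = -17.5 to 72.5 mm, tang from -72.5 to -17.5; balance point y = 10.
- blank_nose (a point): Middle of the blank's head end face (y = 72.5 mm of the blank), half-way up; axes as blank_center. At the start the blank lies on the chute floor crosswise, this end on the chute's +y side, both ends under the lips, its middle about U = 6 mm.
- blank_tang (a point): Centre of the blank's tang (y = -45 mm of the blank), half-way up; axes as blank_center.
- blank_tail (a point): Middle of the blank's tang end face (y = -72.5 mm of the blank), half-way up; axes as blank_center.
- jar: Bystander, to be left alone: a small screw-top jar, 56 mm across and 65 mm tall, standing between the chute and the feed. Origin at its underside.
- screwdriver: Bystander, to be left alone: a screwdriver lying between the chute and the feed. Origin at its underside.
- wrench: Bystander, to be left alone: a spanner lying to the left. Origin at its underside.
- oil: Bystander, to be left alone: an oil bottle, 54 mm across and 150 mm tall, standing to the right. Origin at its underside.
- mug: Bystander, to be left alone: a white mug, 80 mm across, 95 mm tall. Origin at its underside.
Not all that is in view belongs to the job. Leave any black look-alike of the part that bears blank_center alone.

How it is judged:
By the outcome, as a careful person would: the job done as asked, in the order asked, and still so for the second after the job is handed in, with the robot touching nothing.
It also fails if it takes over 72 s, if anything falls off the work surface, if the arm or the gripper's body presses on something with over 40 N, if the wrist force passes 120 N, or if a joint passes its speed limit or range.

ROBOT

A 7-joint arm with a two-finger parallel gripper is mounted at the origin on the work surface. World frame = base frame: x ahead of the robot, y to its left, z up, the work surface at z = 0. Lengths are in m, angles in rad, forces in N, time in s.
With the tool pointing down it reaches from about 0.425 to 0.925 m from the base axis. Payload 6.8 kg.
Tool frame: the origin (TCP) lies at the very end of the fingers, on their centre line; the grasp point (between the pads) lies 19 mm behind it; z points along the fingers, y is the line along which they close (so a half turn about z gives the same grasp; the last joint's range is limited). The gripper opens to 85 mm and grips with 20 to 120 N. Pads are 22 mm wide; open, the fingers measure 114 mm over their backs; the gripper's body (76 mm by 85 mm) begins 54 mm behind the grasp point. The pads swing forward as they close: fully open they stand 13 mm farther back than shut.
Start: joints at [1.074, 0.477, 0.022, 1.555, -0.011, 1.109, -0.083], TCP at [0.256, -0.625, 0.231] pointing down, gripper open.
Joint ranges: [-2.96, 2.96], [-0.34, 2.1], [-1.41, 1.46], [0.24, 2.44], [-1.37, 4.51], [0.17, 1.92], [-2.96, 2.96]. Speed limits (rad/s): [2.39, 2.39, 3.14, 3.14, 3.14, 3.14, 3.14].

INTERFACE

Orientations are given as a unit quaternion [w, x, y, z].
In Python, from station import get_obs, read_camera, hand_in gives the robot as it stands.
- The arm moves only by the tool arm_command, never from a script. Its argument "commands" is one flat list of numbers, 7 for each row, row after row: the shift along the tool's x, y, z in m, then the turn, a rotation vector about the tool's x, y, z in degrees, then the opening, from 0 (shut) to 1 (fully open). In form: [tx, ty, tz, rx, ry, rz, fingers, tx, ty, tz, rx, ry, rz, fingers, ...]. A call has 1 to 8 rows; each row is the pose to reach, as a shift and turn from the pose commanded when the call began, along the tool's axes at that moment; what a row does not reach only later rows make up. A row lasts 1/10 s, in which the tool goes at most 50 mm and 8.59 degrees, less where a joint would pass 70% of its speed; a pose out of reach is approached as far as the arm can. A call with a gripper value outside its range is refused whole. The fingers move at their own pace and stop on an object; "force" is the grip in N (left out, the last holds). Time passes only in rows, so rows that repeat a pose let the fingers close. It gives the time, the measured TCP pose, the force, the opening and the grip force at its end, in the units of the state.
- get_obs(): the state, without advancing time (a new reading comes with each control period).
- read_camera(name): name is "scene" or "side" or "wrist"; returns a dict with "img" (420x560x3 uint8, red, green, blue), "camera_matrix" (3x3 intrinsics, pixels), "pose" (4x4, takes a point from camera to world coordinates). Camera axes: x right, y down, z forward; pixel columns grow to the right and rows downward; lengths in m; the calibration is good to about 2 mm. A picture is of the moment at which its call begins. There is no depth.
- hand_in(): hands the job in; it is judged then, once.
The state is a dict: "t": time; "q": joint angles; "joint_vel": joint speeds; "joint_torque": joint torques, N m; "eef_pos": TCP position; "tool_rot": TCP orientation; "contact_force": force on the tool from outside, world axes, zero at the start; "torque": the same for the moment, N m; "gripper_width": opening from 0.0 (shut) to 1.0 (fully open); "grasp_force": force on a finger pad.
Only numpy, scipy, OpenCV 4.12 (cv2) and the standard library are available. Lean on these libraries where they do the work, as an engineer would, in place of code of your own. Each camera call takes 0.05 s, during which the arm holds its last target. There are 200 camera calls.

## Working session

There is one attempt and no reset: what is moved stays moved. The work goes in short steps, Python scripts to look and compute and a tool call to move; the robot and the scene stay as the last step left them, time stands still between calls to the robot, and variables do not carry over. Pictures are saved under pics/ and viewed, at most 10 in all, crops included, and the job is handed in when it is done.

Besides the shell and the picture viewer there is one more tool, called after "Request:" by a JSON object that holds its "fn" and its "kwargs". arm_command: Moves the arm, as the interface text tells. Its arguments: {"type":"object","properties":{"commands":{"type":"array","items":{"type":"number"}},"force":{"type":"number"}},"required":["commands"]}

```bash
ls; mkdir -p pics; python3 - <<'E'
from station import *
import cv2,numpy as np
for n in("scene","side"):
    c=read_camera(n);cv2.imwrite(f"pics/{n}0.png",c["img"][...,::-1]);print(n,c["camera_matrix"].round(1).tolist(),c["pose"].round(4).tolist())
o=get_obs();print(o)
E
```

```text
pics
scene [[439.4, 0.0, 283.4], [0.0, 439.4, 207.6], [0.0, 0.0, 1.0]] [[-0.5304, 0.694, -0.4868, 1.1498], [0.8476, 0.4418, -0.2938, 0.4191], [0.0111, -0.5685, -0.8226, 1.286], [0.0, 0.0, 0.0, 1.0]]
side [[445.1, 0.0, 279.7], [0.0, 445.1, 210.2], [0.0, 0.0, 1.0]] [[-0.8504, -0.3351, 0.4056, -0.0543], [-0.5259, 0.5162, -0.676, 0.8472], [0.0172, -0.7882, -0.6152, 0.8742], [0.0, 0.0, 0.0, 1.0]]
{'t': 0.1, 'q': array([ 1.07389879,  0.47771818,  0.02234939,  1.55634896, -0.01146498,
        1.10931011, -0.08308502]), 'joint_vel': array([ 3.80934514e-04, -3.96748908e-04, -7.58449283e-05, -1.26043724e-03,
        1.05521401e-03,  1.42571221e-03,  4.15024006e-05]), 'joint_torque': array([ 4.98764974e-03, -5.97753346e+01,  1.61408085e+00, -2.81952971e+01,
        1.28644524e-02,  5.04758253e-03, -5.07930883e-05]), 'eef_pos': array([ 0.25564947, -0.62413589,  0.23042412]), 'tool_rot': array([-7.94064504e-04,  9.81159339e-01,  1.93198514e-01, -2.35247466e-04]), 'contact_force': array([ 0.3491191 , -0.86121694, -0.39053393]), 'torque': array([-0.02068878, -0.00632538,  0.0010246 ]), 'grasp_force': 0.0, 'gripper_width': 0.9996437319683761}
```

View pics/scene0.png

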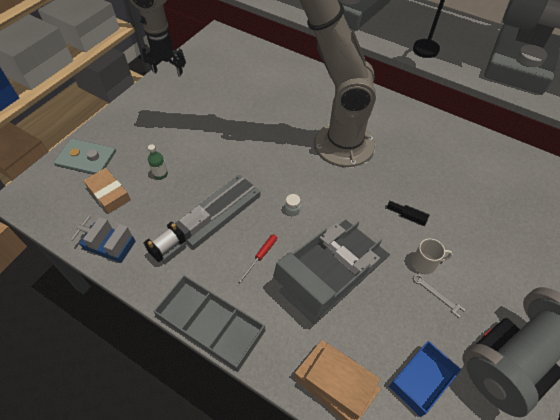

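View pics/side0.png

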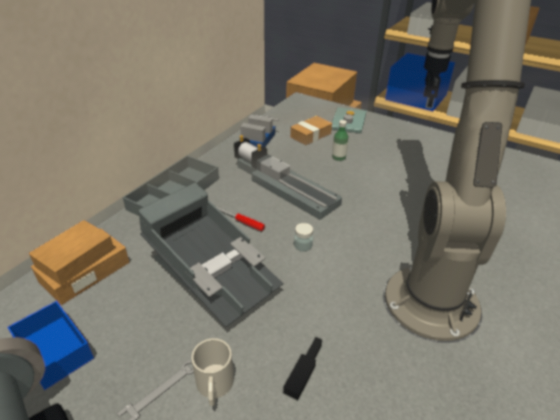

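The scene picture shows the chute around (335,265) with its hood at the lower left, the feed around (205,215) with the cylinder at (165,240), and the blank crosswise near (345,250). I'll enlarge these for measurement.

```bash
python3 - <<'E'
import cv2
def crop(n,x0,y0,w,h,s):
    im=cv2.imread(f"pics/{n}0.png")[y0:y0+h,x0:x0+w];im=cv2.resize(im,None,fx=s,fy=s,interpolation=cv2.INTER_CUBIC);im=cv2.convertScaleAbs(im,alpha=1.5,beta=10)
    for k in range(0,w,20): cv2.putText(im,str(x0+k),(k*s,8),0,.3,(0,255,255));cv2.line(im,(k*s,10),(k*s,14),(0,255,255))
    for k in range(0,h,20): cv2.putText(im,str(y0+k),(0,k*s+3),0,.3,(0,255,255))
    cv2.imwrite(f"pics/{n}0c.png",im)
crop("scene",140,170,260,150,3)
crop("side",130,130,220,200,3)
E
```

```text
(no output)
```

View pics/scene0c.png

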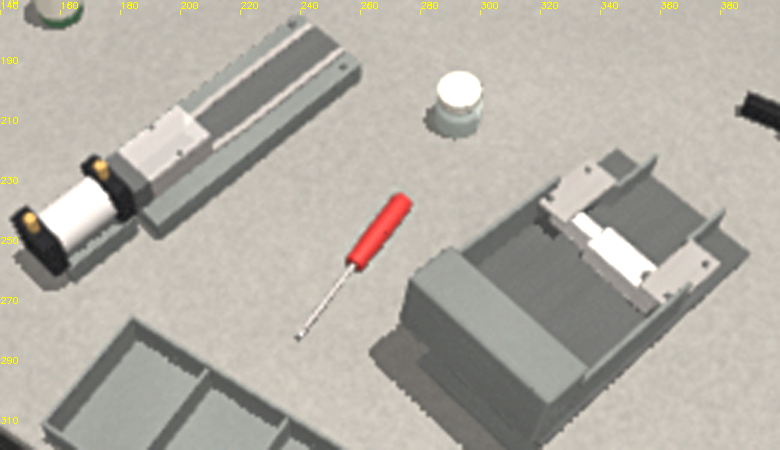

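View pics/side0c.png

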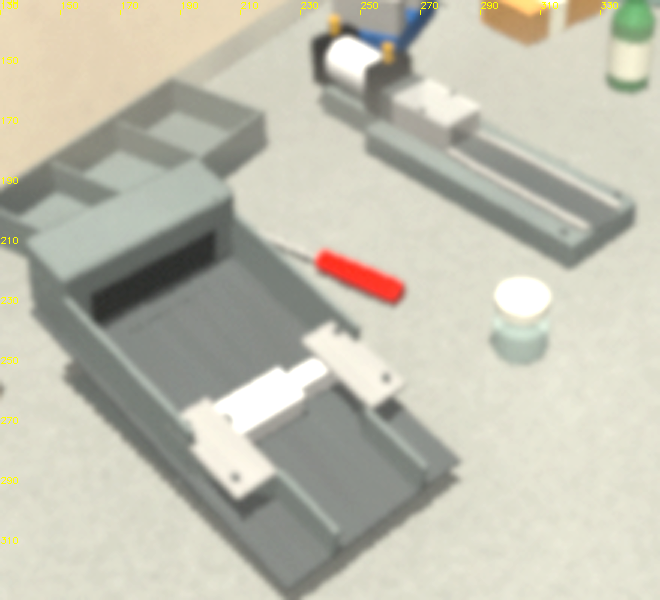

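The crops show the lips' corners, the blank (head on the lower right, the chute's +y side), and the feed rails and guard. I'll fit both poses from these points.

```bash
cat > h.py <<'E'
import numpy as np, cv2
from station import *
from scipy.spatial.transform import Rotation as R
from scipy.optimize import least_squares
c2,s2=np.cos(.2),np.sin(.2)
CAL={"scene":(np.array([[439.4,0,283.4],[0,439.4,207.6],[0,0,1]]),np.array([[-0.5304,0.694,-0.4868,1.1498],[0.8476,0.4418,-0.2938,0.4191],[0.0111,-0.5685,-0.8226,1.286],[0,0,0,1]])),
"side":(np.array([[445.1,0,279.7],[0,445.1,210.2],[0,0,1]]),np.array([[-0.8504,-0.3351,0.4056,-0.0543],[-0.5259,0.5162,-0.676,0.8472],[0.0172,-0.7882,-0.6152,0.8742],[0,0,0,1]]))}
def proj(cal,P):
    K,T=cal; p=(np.atleast_2d(P)-T[:3,3])@T[:3,:3]; p=p@K.T; return p[:,:2]/p[:,2:]
def ray(cal,px,z):   # pixel -> world point at height z
    K,T=cal; d=T[:3,:3]@np.linalg.solve(K,[*px,1]); return T[:3,3]+d*(z-T[2,3])/d[2]
def chute(U,y,h): return np.array([U*c2-h*s2,y,60+U*s2+h*c2])/1000
def place(p,P):  # pose (x,y,yaw)
    c,s=np.cos(p[2]),np.sin(p[2]);P=np.atleast_2d(P)
    return np.c_[p[0]+c*P[:,0]-s*P[:,1],p[1]+s*P[:,0]+c*P[:,1],P[:,2]]
E
cat > fit1.py <<'E'
from h import *
# (crop px scene, crop px side, U,y,h)
L=[((640,272),(213,400),30,50,37),((695,240),(274,468),-60,50,37),((578,215),(305,338),30,-50,37),((617,180),(372,405),-60,-50,37),
((722,210),(338,540),-130,46.5,33),((655,157),(428,470),-130,-46.5,33),((588,365),(65,278),170,'w',80),((455,250),(232,195),170,'-w',80),((748,252),(292,598),-130,'w',0),((617,150),(460,462),-130,'-w',0)]
def f(p):
    r=[]
    for a,b,U,y,h in L:
        y={'w':p[3]*1000,'-w':-p[3]*1000}.get(y,y)
        P=place(p,chute(U,y,h))
        r.append(proj(CAL["scene"],P)[0]-(140+a[0]/3,170+a[1]/3)); r.append(proj(CAL["side"],P)[0]-(130+b[0]/3,130+b[1]/3))
    return np.ravel(r)
s=least_squares(f,[.6,.1,-.4,.09],loss='soft_l1');print("chute",s.x.round(4));print(s.fun.reshape(-1,4).round(1).tolist())
F=[((211,133),(437,142),30,'w',73),((178,103),(478,110),30,'-w',73),((345,50),(588,232),-170,24.5,41),((313,25),(622,204),-170,-24.5,41),((360,68),(570,250),-175,'v',41),((298,18),(634,205),-175,'-v',41)]
def g(p):
    r=[]
    for a,b,x,y,z in F:
        y={'w':p[3]*1000,'-w':-p[3]*1000,'v':p[4]*1000,'-v':-p[4]*1000}.get(y,y)
        P=place(p,np.array([x,y,z])/1000)
        r.append(proj(CAL["scene"],P)[0]-(140+a[0]/3,170+a[1]/3)); r.append(proj(CAL["side"],P)[0]-(130+b[0]/3,130+b[1]/3))
    return np.ravel(r)
s=least_squares(g,[.6,-.2,-.4,.025,.04],loss='soft_l1');print("feed",s.x.round(4));print(s.fun.reshape(-1,4).round(1).tolist())
print("tool R\n",R.from_quat(np.roll(get_obs()["tool_rot"],-1)).as_matrix().round(3))
E
python3 fit1.py
```

```text
chute [ 0.4786  0.2394 -0.227   0.0888]
[[-0.2, 3.3, -2.4, -0.7], [-1.2, -1.1, 0.9, 1.0], [-4.3, 1.8, -1.6, 0.7], [0.4, -0.5, -0.5, 0.8], [1.1, -2.0, 0.1, -2.7], [1.2, -1.6, -1.1, -0.5], [1.4, -0.9, -0.6, 0.7], [-0.7, -3.2, 1.3, -1.1], [-0.4, -1.7, 0.2, -4.3], [1.5, -0.4, -1.7, 0.7]]
feed [ 0.5509 -0.2216 -0.2085  0.0306  0.0535]
[[1.2, 1.2, 1.2, -4.6], [0.3, 0.5, 0.2, -1.0], [-0.7, -0.6, -1.3, -1.4], [0.6, 0.2, -2.8, 1.2], [1.0, -2.8, -0.0, -2.6], [1.1, -2.7, 0.1, -2.3]]
tool R
 [[ 0.925  0.379 -0.001]
 [ 0.379 -0.925  0.001]
 [-0.    -0.002 -1.   ]]
```

```bash
cat >> h.py <<'E'
def tool(xyaw,tilt=0,tiltdir=None):
    """tool pointing down, x at world yaw xyaw (deg)"""
    a=np.radians(xyaw);x=np.array([np.cos(a),np.sin(a),0]);z=np.array([0,0,-1.]);return np.c_[x,np.cross(z,x),z]
def plan(pos,Rt,R0=None,p0=None):
    o=get_obs();R0=R.from_quat(np.roll(o["tool_rot"],-1)).as_matrix() if R0 is None else R0;p0=o["eef_pos"] if p0 is None else p0
    d=R0.T@(np.array(pos)-p0);w=np.degrees(R.from_matrix(R0.T@Rt).as_rotvec())
    print("shift",d.round(4).tolist(),"rot",w.round(2).tolist(),"|d|",round(float(np.linalg.norm(d)),3),"|w|",round(float(np.linalg.norm(w)),1))
def wcam(name):
    c=read_camera("wrist");cv2.imwrite(f"pics/{name}.png",c["img"][...,::-1]);np.savez(f"pics/{name}.npz",K=c["camera_matrix"],T=c["pose"]);return c
E
python3 - <<'E'
from h import *
plan([.45,-.2,.36],tool(22.3))
c=read_camera("wrist");o=get_obs();R0=R.from_quat(np.roll(o["tool_rot"],-1)).as_matrix()
print(c["camera_matrix"].round(1).tolist());print((R0.T@c["pose"][:3,:3]).round(3),R0.T@(c["pose"][:3,3]-o["eef_pos"]))
E
```

```text
shift [0.3406, -0.319, -0.1291] rot [-0.09, 0.01, -0.02] |d| 0.484 |w| 0.1
[[308.1, 0.0, 273.0], [0.0, 308.1, 206.4], [0.0, 0.0, 1.0]]
[[ 0.    -0.953 -0.304]
 [ 1.     0.    -0.   ]
 [ 0.    -0.304  0.953]] [ 0.077246   -0.00017288 -0.14166843]
```

Request:
{"fn": "arm_command", "kwargs": {"commands": [0.405,-0.292,-0.07,0,0,0,1,0.405,-0.292,-0.07,0,0,0,1,0.405,-0.292,-0.07,0,0,0,1,0.405,-0.292,-0.07,0,0,0,1,0.405,-0.292,-0.07,0,0,0,1,0.405,-0.292,-0.07,0,0,0,1,0.405,-0.292,-0.07,0,0,0,1,0.405,-0.292,-0.07,0,0,0,1]}}

```text
t: 0.95
eef_pos: [0.466, -0.2866, 0.2871]
tool_rot: [0.0, 0.981, 0.193, -0.0]
contact_force: [1.1, -0.7, 0.2]
gripper_width: 0.998
grasp_force: 0.0
```

```bash
python3 - <<'E'
from h import *
plan([.52,-.2,.30],tool(22.3))
E
```

```text
shift [0.0828, -0.0596, -0.0129] rot [0.01, 0.01, -0.03] |d| 0.103 |w| 0.0
```

Request:
{"fn": "arm_command", "kwargs": {"commands": [0.08,-0.058,-0.013,0,0,0,1,0.08,-0.058,-0.013,0,0,0,1,0.08,-0.058,-0.013,0,0,0,1,0.08,-0.058,-0.013,0,0,0,1,0.08,-0.058,-0.013,0,0,0,1]}}

```text
t: 1.45
eef_pos: [0.5166, -0.2057, 0.2994]
tool_rot: [0.0, 0.981, 0.192, -0.001]
contact_force: [-0.2, -0.9, -0.1]
gripper_width: 1.002
grasp_force: 0.0
```

```bash
python3 - <<'E'
from h import *
c=wcam("w1");o=get_obs();print(o["eef_pos"],np.abs(o["joint_vel"]).max())
E
cp pics/w1.png pics/w1v.png; python3 -c "
import cv2
im=cv2.imread('pics/w1.png');cv2.imwrite('pics/w1v.png',cv2.resize(im,(800,600),interpolation=cv2.INTER_CUBIC))"
```

```text
[ 0.5164802  -0.20604129  0.2994472 ] 0.007428981448658826
```

View pics/w1v.png

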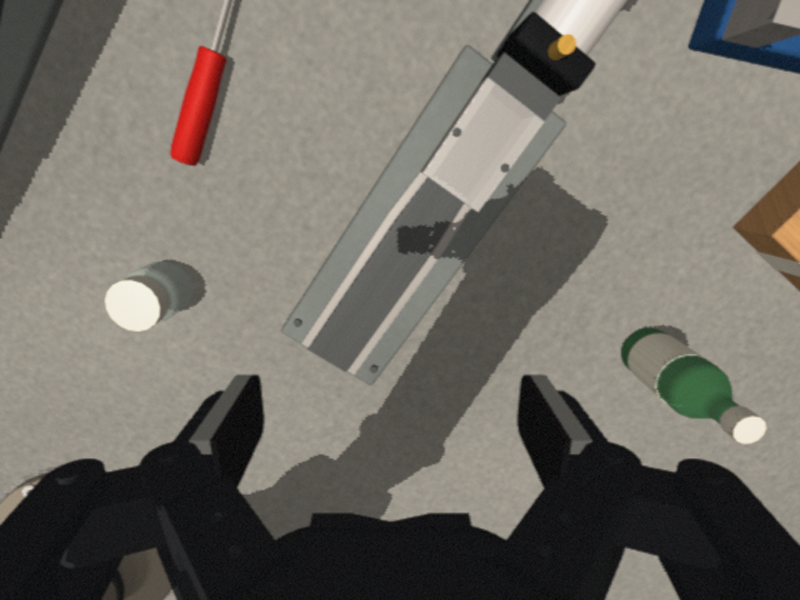

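The wrist view shows the feed: open end corners (307,345) and (352,372), rails running to the guard front (426,175)–(472,208), and the cylinder top right. I'll rectify it onto the rail-top plane to refine the pose.

```bash
cat > rect.py <<'E'
from h import *
def rect(name,p,z,x0,x1,y0,y1,s=.5):
    """image resampled on plane z(mm) (callable of x for slopes) in frame p; rows = x, cols = y (mm/s)"""
    d=np.load(f"pics/{name}.npz");im=cv2.imread(f"pics/{name}.png",0)
    X,Y=np.mgrid[x0:x1:s,y0:y1:s]
    Z=np.full_like(X,z) if np.isscalar(z) else z(X)
    uv=proj((d["K"],d["T"]),place(p,np.c_[X.ravel(),Y.ravel(),Z.ravel()]/1000)).reshape(*X.shape,2).astype(np.float32)
    return cv2.remap(im,uv[...,0],uv[...,1],cv2.INTER_CUBIC)
E
python3 - <<'E'
from rect import *
p=[.5509,-.2216,-.2085]
for x in(-165,-140,-110,-80,-50,-25):
    g=rect("w1",p,41,x-4,x+4,-60,60,1).mean(0); print(x,' '.join(f"{v:.0f}" for v in g[10:110:1]))
g=rect("w1",p,41,-200,-150,-12,12,1).mean(1);print("end",g.round().astype(int).tolist())
g=rect("w1",p,73,0,60,-12,12,1).mean(1);print("guard",g.round().astype(int).tolist())
E
```

```text
-165 124 126 126 126 126 125 125 126 126 126 127 127 130 142 162 174 178 177 178 177 172 152 120 98 93 93 92 93 93 93 93 92 93 94 94 94 94 94 95 94 94 94 93 94 94 94 92 92 92 93 93 93 92 93 95 94 93 94 94 93 95 96 96 96 96 95 103 130 163 181 184 184 184 183 178 161 142 134 135 136 135 135 134 135 136 136 136 136 134 133 134 134 134 134 135 137 136 132 125 124
-140 125 124 125 125 125 126 126 126 127 127 127 126 128 141 162 175 180 181 181 180 174 151 118 98 94 94 93 93 94 93 92 93 94 94 94 94 95 95 94 94 96 96 95 94 94 94 94 94 94 94 93 92 93 94 94 96 95 96 95 96 97 97 97 98 97 94 97 124 161 183 189 189 188 188 183 165 144 134 133 135 134 134 135 136 136 134 134 135 135 136 136 136 136 137 136 136 135 132 121 116
-110 125 125 125 125 126 127 127 128 128 128 127 127 130 143 162 175 178 179 180 180 174 153 120 100 96 96 95 94 95 95 95 95 96 96 95 96 96 96 95 96 96 95 95 96 96 95 94 94 94 95 95 94 95 96 96 97 97 97 98 98 99 98 99 99 98 96 98 121 160 183 190 192 191 191 185 165 141 132 132 132 132 132 133 133 134 134 133 133 132 132 132 132 132 133 133 133 132 127 118 116
-80 131 131 131
[... 893 characters left out ...]
48 48 49 50 49 50 53 58 68 79 86 94 100 104 104 100 100 124 167 193 200 201 200 199 194 172 145 135 137 136 136 136 137 137 137 137 136 138 138 137 136 136 137 137 137 137 135 130 120 113
end [144, 144, 145, 146, 146, 147, 147, 147, 148, 149, 150, 150, 150, 149, 148, 147, 147, 148, 148, 147, 148, 148, 148, 148, 148, 147, 147, 141, 124, 105, 95, 93, 93, 93, 94, 94, 94, 94, 94, 94, 94, 94, 94, 94, 93, 93, 94, 94, 94, 94]
guard [92, 91, 91, 91, 91, 94, 96, 97, 98, 97, 97, 97, 98, 97, 98, 97, 97, 98, 98, 98, 98, 98, 98, 98, 98, 98, 98, 98, 97, 105, 145, 188, 198, 196, 190, 183, 181, 181, 181, 182, 181, 182, 181, 181, 181, 181, 181, 181, 181, 181, 181, 181, 181, 181, 180, 180, 180, 180, 180, 180]
```

```bash
cat >> h.py <<'E'
def chtool(yaw): return R.from_euler('z',yaw).as_matrix()@np.array([[0,c2,s2],[1,0,0],[0,s2,-c2]])
FEED=[.5497,-.2271,-.2085]
E
python3 - <<'E'
from h import *
p=[.4786,.2394,-.227]
print(place(p,chute(20,10,220)));plan(place(p,chute(20,10,220))[0],chtool(p[2]))
E
```

```text
[[0.45736305 0.25456863 0.27958803]]
shift [0.1188, -0.4489, 0.0197] rot [-10.6, 5.54, -54.67] |d| 0.465 |w| 56.0
```

Request:
{"fn": "arm_command", "kwargs": {"commands": [0.119,-0.449,0.02,-10.6,5.5,-54.7,1,0.119,-0.449,0.02,-10.6,5.5,-54.7,1,0.119,-0.449,0.02,-10.6,5.5,-54.7,1,0.119,-0.449,0.02,-10.6,5.5,-54.7,1,0.119,-0.449,0.02,-10.6,5.5,-54.7,1,0.119,-0.449,0.02,-10.6,5.5,-54.7,1,0.119,-0.449,0.02,-10.6,5.5,-54.7,1,0.119,-0.449,0.02,-10.6,5.5,-54.7,1]}}

```text
t: 2.3
eef_pos: [0.4653, 0.1916, 0.2827]
tool_rot: [0.079, 0.778, 0.62, 0.062]
contact_force: [0.5, 0.2, -0.1]
gripper_width: 1.001
grasp_force: 0.0
```

```bash
python3 - <<'E'
from h import *
p=[.4786,.2394,-.227]
plan(place(p,chute(20,10,220))[0],chtool(p[2]))
E
```

```text
shift [0.0596, -0.022, -0.0014] rot [0.12, 0.04, 0.11] |d| 0.064 |w| 0.2
```

Request:
{"fn": "arm_command", "kwargs": {"commands": [0.059,-0.021,-0.001,0,0,0,1,0.059,-0.021,-0.001,0,0,0,1,0.059,-0.021,-0.001,0,0,0,1,0.059,-0.021,-0.001,0,0,0,1]}}

```text
t: 2.7
eef_pos: [0.4592, 0.2519, 0.279]
tool_rot: [0.079, 0.779, 0.62, 0.062]
contact_force: [-0.7, -0.8, 1.4]
gripper_width: 1.002
grasp_force: 0.0
```

```bash
python3 - <<'E'
from h import *
c=wcam("w2");cv2.imwrite('pics/w2v.png',cv2.resize(c["img"][...,::-1],(800,600),interpolation=cv2.INTER_CUBIC))
o=get_obs();print(o["eef_pos"],o["q"].round(2))
E
```

```text
[0.45938428 0.25133533 0.27909344] [-0.11  0.17 -0.68  1.93  0.32  1.   -1.16]
```

View pics/w2v.png

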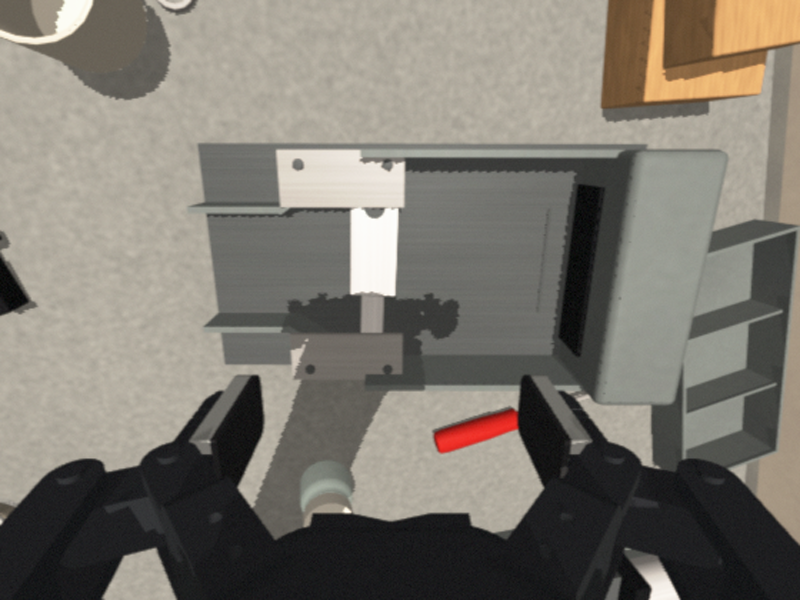

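The wrist view shows the chute with lip inner corners (280,208), (404,208), (402,334), and the blank with head/tang step at (352,294)–(397,297), hood front top at (632,150)–(597,403).

```bash
cat > fit2.py <<'E'
from h import *
d=np.load("pics/w2.npz");cal=(d["K"],d["T"])
L=[((280,208),-60,50,37),((404,208),30,50,37),((402,334),30,-50,37),((632,150),170,'w',80),((597,403),170,'-w',80),((199,145),-130,'w',0),((224,363),-130,'-w',0),((190,206),-130,46.5,33),((206,326),-130,-46.5,33)]
def f(p):
    r=[]
    for a,U,y,h in L:
        y={'w':p[3]*1000,'-w':-p[3]*1000}.get(y,y)
        r.append(proj(cal,place(p,chute(U,y,h)))[0]-np.array(a)*.7)
    return np.ravel(r)
s=least_squares(f,[.4786,.2394,-.227,.0888],loss='soft_l1');p=s.x;print("chute",p.round(4));print(s.fun.reshape(-1,2).round(1).tolist())
# blank top corners (h=28): solve U,y per pixel
for a in((352,294),(397,297),(352,209),(399,209),(362,297),(385,297),(362,331),(384,331)):
    q=least_squares(lambda v:proj(cal,place(p,chute(v[0],v[1],28)))[0]-np.array(a)*.7,[0,0]).x;print(a,q.round(1))
E
python3 fit2.py
```

```text
chute [ 0.4805  0.2383 -0.2291  0.0892]
[[0.6, -1.4], [0.5, -1.2], [0.7, -0.1], [4.7, -0.4], [-0.7, 2.9], [-0.3, 3.0], [0.1, -3.8], [-1.7, 2.7], [-1.8, 0.8]]
(352, 294) [-10.7 -19.8]
(397, 297) [ 25.1 -22.2]
(352, 209) [-9.1 46.9]
(399, 209) [26. 47.]
(362, 297) [ -2.8 -22.2]
(385, 297) [ 15.5 -22.2]
(362, 331) [ -3.2 -51.4]
(384, 331) [ 14.7 -51.3]
```

```bash
cat >> h.py <<'E'
CH=[.4805,.2383,-.2291]
def pch(U,y,h): plan(place(CH,chute(U,y,h))[0],chtool(CH[2]))
E
python3 - <<'E'
from h import *
pch(8,6,50);pch(8,6,5)
E
```

```text
shift [-0.0017, -0.0126, 0.1694] rot [0.03, 0.07, 0.1] |d| 0.17 |w| 0.1
shift [-0.0016, -0.0126, 0.2144] rot [0.03, 0.07, 0.1] |d| 0.215 |w| 0.1
```

Request:
{"fn": "arm_command", "kwargs": {"commands": [-0.002,-0.013,0.05,0,0,0.1,0.65,-0.002,-0.013,0.1,0,0,0.1,0.65,-0.002,-0.013,0.14,0,0,0.1,0.65,-0.002,-0.013,0.165,0,0,0.1,0.65,-0.002,-0.013,0.185,0,0,0.1,0.65,-0.002,-0.013,0.2,0,0,0.1,0.65,-0.002,-0.013,0.214,0,0,0.1,0.65,-0.002,-0.013,0.214,0,0,0.1,0.65]}}

```text
t: 3.55
eef_pos: [0.4874, 0.2428, 0.0657]
tool_rot: [0.079, 0.779, 0.619, 0.061]
contact_force: [-0.6, -0.2, -0.6]
gripper_width: 0.651
grasp_force: 0.0
```

```bash
python3 - <<'E'
from h import *
pch(8,6,5);pch(78,6,5);print(get_obs()["gripper_width"])
c=wcam("w3");cv2.imwrite('pics/w3v.png',c["img"][...,::-1])
E
```

```text
shift [0.0001, 0.0013, -0.0006] rot [-0.04, 0.13, 0.06] |d| 0.001 |w| 0.1
shift [-0.0, 0.0713, -0.0006] rot [-0.04, 0.13, 0.06] |d| 0.071 |w| 0.1
0.6513789249604369
```

View pics/w3v.png

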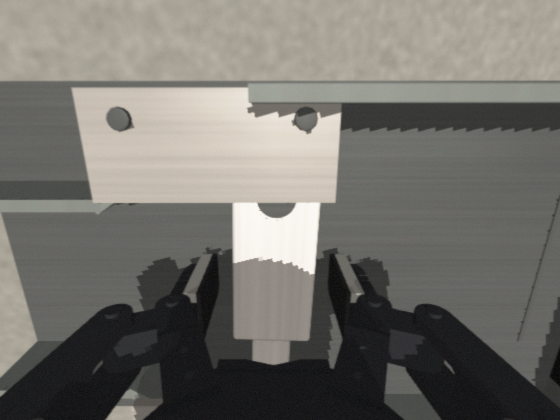

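The fingers straddle the head within the slot (pads at (205,285) and (345,290), blank between columns 235 and 318). I'll push uphill.

Request:
{"fn": "arm_command", "kwargs": {"commands": [0,0.01,0,0,0,0,0.65,0,0.02,0,0,0,0,0.65,0,0.03,0,0,0,0,0.65,0,0.04,0,0,0,0,0.65,0,0.05,0,0,0,0,0.65,0,0.06,0,0,0,0,0.65,0,0.072,0,0,0,0,0.65,0,0.072,0,0,0,0,0.65]}}

```text
t: 4.4
eef_pos: [0.5583, 0.2292, 0.0826]
tool_rot: [0.079, 0.779, 0.619, 0.064]
contact_force: [0.7, -0.5, 0.1]
gripper_width: 0.648
grasp_force: 0.0
```

```bash
python3 - <<'E'
from h import *
pch(78,6,5);o=get_obs();print(o["contact_force"],o["gripper_width"])
c=wcam("w4");s=read_camera("scene")["img"][200:330,260:400,::-1]
cv2.imwrite('pics/w4v.png',np.hstack([cv2.resize(c["img"][...,::-1],(400,300)),cv2.resize(s,(323,300),interpolation=cv2.INTER_CUBIC)]))
E
```

```text
shift [-0.0029, -0.0028, 0.0016] rot [0.14, -0.12, 0.07] |d| 0.004 |w| 0.2
[ 0.74493859 -0.52824275  0.0545303 ] 0.6480476020782483
```

View pics/w4v.png

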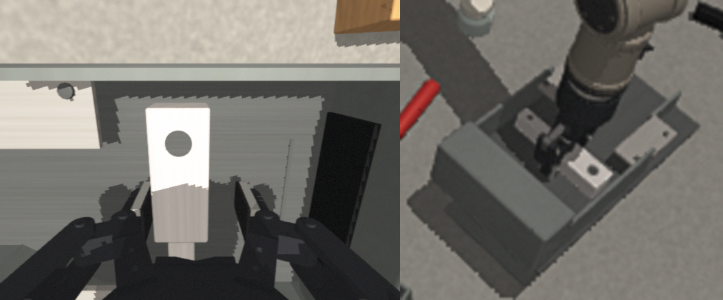

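The blank lies straight in the chute, its downhill edge (col 148) clear of the lip end (col 100). Now close on it.

Request:
{"fn": "arm_command", "kwargs": {"commands": [0,0,0,0,0,0,0.55,0,0,0,0,0,0,0.45,0,0,0,0,0,0,0.35,0,0,0,0,0,0,0.3,0,0,0,0,0,0,0.3,0,0,0,0,0,0,0.3,0,0,0,0,0,0,0.3], "force": 70}}

```text
t: 5.2
eef_pos: [0.5547, 0.2301, 0.0816]
tool_rot: [0.078, 0.778, 0.62, 0.062]
contact_force: [-5.2, 0.1, 5.4]
gripper_width: 0.405
grasp_force: 71.2
```

```bash
python3 - <<'E'
from h import *
p=get_obs();pch(78,6,5);print(p["contact_force"]);pch(78,9,120)
c=wcam("w5")
E
```

```text
shift [-0.0029, 0.001, 0.0014] rot [-0.03, -0.04, 0.26] |d| 0.003 |w| 0.3
[-5.15820627  0.05510821  5.40135072]
shift [0.0002, 0.001, -0.1136] rot [-0.03, -0.04, 0.26] |d| 0.114 |w| 0.3
```

Request:
{"fn": "arm_command", "kwargs": {"commands": [0,0,-0.02,0,0,0,0.3,0,0,-0.05,0,0,0,0.3,0,0,-0.09,0,0,0,0.3,0,0,-0.13,0,0,0,0.3,0,0,-0.15,0,0,0,0.3,0,0,-0.15,0,0,0,0.3]}}

```text
t: 5.85
eef_pos: [0.5277, 0.2374, 0.2314]
tool_rot: [0.079, 0.778, 0.62, 0.065]
contact_force: [0.5, 0.7, -3.8]
gripper_width: 0.408
grasp_force: 70.9
```

```bash
cat > nose.py <<'E'
from h import *
def nose(name,hTop=22):
    """x in tool frame of bright profile along tool x at the blank's top plane"""
    c=wcam(name);o=get_obs();R0=R.from_quat(np.roll(o["tool_rot"],-1)).as_matrix();g=cv2.cvtColor(c["img"],cv2.COLOR_RGB2GRAY)
    xs=np.arange(20,100,1.)
    for y in(-8,0,8):
        uv=proj((c["camera_matrix"],c["pose"]),o["eef_pos"]+np.c_[xs,0*xs+y,0*xs-hTop]@R0.T/1000).astype(np.float32)
        v=cv2.remap(g,uv[None,:,0],uv[None,:,1],1)[0].astype(float);print(y,[f"{x:.0f}:{t:.0f}" for x,t in zip(xs,v)][::2])
    print(o["contact_force"],o["gripper_width"],o["grasp_force"])
E
python3 - <<'E'
from nose import *
nose("w6")
E
```

```text
-8 ['20:248', '22:248', '24:249', '26:249', '28:249', '30:249', '32:250', '34:250', '36:250', '38:251', '40:247', '42:228', '44:243', '46:251', '48:251', '50:251', '52:252', '54:252', '56:252', '58:252', '60:252', '62:248', '64:138', '66:120', '68:121', '70:120', '72:117', '74:62', '76:59', '78:170', '80:126', '82:170', '84:176', '86:174', '88:172', '90:176', '92:174', '94:175', '96:171', '98:171']
0 ['20:248', '22:249', '24:249', '26:249', '28:249', '30:250', '32:250', '34:214', '36:108', '38:112', '40:107', '42:107', '44:108', '46:106', '48:108', '50:128', '52:251', '54:251', '56:252', '58:252', '60:252', '62:248', '64:141', '66:119', '68:122', '70:120', '72:119', '74:60', '76:59', '78:169', '80:127', '82:169', '84:177', '86:161', '88:161', '90:180', '92:166', '94:169', '96:170', '98:171']
8 ['20:246', '22:246', '24:246', '26:247', '28:247', '30:248', '32:247', '34:248', '36:248', '38:247', '40:215', '42:156', '44:202', '46:247', '48:249', '50:250', '52:250', '54:250', '56:250', '58:251', '60:250', '62:245', '64:138', '66:120', '68:120', '70:120', '72:119', '74:61', '76:59', '78:168', '80:126', '82:167', '84:169', '86:173', '88:172', '90:171', '92:174', '94:174', '96:170', '98:170']
[-0.30557666  0.38437485 -3.20520349] 0.4074753503389953 70.92851758003235
```

```bash
cat >> h.py <<'E'
def pf(x,y,z,dx=0): plan(place(FEED,np.array([x,y,z])/1000)[0],tool(np.degrees(FEED[2])))
E
python3 - <<'E'
from h import *
pf(-63,0,200)
E
```

```text
shift [-0.4476, 0.0556, 0.0407] rot [9.13, -9.05, 88.68] |d| 0.453 |w| 89.6
```

Request:
{"fn": "arm_command", "kwargs": {"commands": [-0.05,0.006,0,1,-1,9,0.3,-0.447,0.055,0.02,9.1,-9,88.7,0.3,-0.447,0.055,0.02,9.1,-9,88.7,0.3,-0.447,0.055,0.02,9.1,-9,88.7,0.3,-0.447,0.055,0.02,9.1,-9,88.7,0.3,-0.447,0.055,0.02,9.1,-9,88.7,0.3,-0.447,0.055,0.02,9.1,-9,88.7,0.3,-0.447,0.055,0.02,9.1,-9,88.7,0.3]}}

```text
t: 6.7
eef_pos: [0.4862, -0.1641, 0.2186]
tool_rot: [0.02, 0.997, 0.073, 0.013]
contact_force: [1.2, -0.6, -3.1]
gripper_width: 0.403
grasp_force: 70.7
```

```bash
python3 - <<'E'
from h import *
pf(-63,0,200)
E
```

```text
shift [-0.0059, 0.0489, 0.0205] rot [2.1, -1.76, 20.27] |d| 0.053 |w| 20.5
```

Request:
{"fn": "arm_command", "kwargs": {"commands": [-0.006,0.049,0.02,2.1,-1.8,20.3,0.3,-0.006,0.049,0.02,2.1,-1.8,20.3,0.3,-0.006,0.049,0.02,2.1,-1.8,20.3,0.3,-0.006,0.049,0.02,2.1,-1.8,20.3,0.3,-0.006,0.049,0.02,2.1,-1.8,20.3,0.3]}}

```text
t: 7.2
eef_pos: [0.4894, -0.2116, 0.2012]
tool_rot: [0.0, 0.995, -0.1, 0.0]
contact_force: [-1.4, -0.2, -3.0]
gripper_width: 0.405
grasp_force: 71.0
```

```bash
python3 - <<'E'
from h import *
pf(-63,0,200);pf(-63,0,44);wcam("w7")
E
```

```text
shift [-0.0008, 0.0027, 0.0012] rot [0.01, -0.04, 0.46] |d| 0.003 |w| 0.5
shift [-0.0009, 0.0026, 0.1572] rot [0.01, -0.04, 0.46] |d| 0.157 |w| 0.5
```

Request:
{"fn": "arm_command", "kwargs": {"commands": [-0.001,0.003,0.04,0,0,0.5,0.3,-0.001,0.003,0.08,0,0,0.5,0.3,-0.001,0.003,0.11,0,0,0.5,0.3,-0.001,0.003,0.125,0,0,0.5,0.3,-0.001,0.003,0.135,0,0,0.5,0.3,-0.001,0.003,0.135,0,0,0.5,0.3]}}

```text
t: 7.85
eef_pos: [0.4885, -0.2141, 0.0668]
tool_rot: [-0.0, 0.994, -0.105, 0.001]
contact_force: [-0.2, -0.2, -3.5]
gripper_width: 0.407
grasp_force: 70.9
```

```bash
python3 - <<'E'
from rect import *
pf(-63,0,44);c=wcam("w8")
for x in(-20,-10,0,8):
    print(x,rect("w8",FEED,41,x-2,x+2,-40,40,1).mean(0).round().astype(int).tolist())
o=get_obs();R0=R.from_quat(np.roll(o["tool_rot"],-1)).as_matrix();g=cv2.cvtColor(c["img"],cv2.COLOR_RGB2GRAY)
ys=np.arange(-30,30,1.)
for x in (45,55):
    uv=proj((c["camera_matrix"],c["pose"]),o["eef_pos"]+np.c_[0*ys+x,ys,0*ys-22]@R0.T/1000).astype(np.float32)
    print("blank",x,cv2.remap(g,uv[None,:,0],uv[None,:,1],1)[0].tolist())
cv2.imwrite('pics/w8v.png',c["img"][...,::-1])
E
```

```text
shift [-0.0004, 0.0001, 0.0228] rot [-0.02, -0.08, -0.08] |d| 0.023 |w| 0.1
-20 [87, 86, 87, 86, 86, 88, 86, 88, 88, 90, 108, 114, 113, 114, 114, 114, 139, 154, 155, 155, 154, 153, 152, 149, 151, 153, 152, 150, 150, 149, 150, 150, 170, 214, 224, 248, 252, 252, 252, 252, 253, 253, 253, 253, 253, 253, 253, 253, 253, 253, 253, 253, 253, 253, 253, 253, 253, 253, 253, 253, 253, 253, 253, 252, 230, 236, 245, 246, 246, 244, 245, 231, 162, 157, 157, 156, 157, 158, 157, 158]
-10 [86, 87, 86, 88, 87, 88, 88, 86, 86, 88, 105, 112, 115, 115, 115, 116, 140, 154, 156, 155, 155, 154, 152, 150, 152, 153, 154, 152, 150, 161, 172, 176, 162, 156, 155, 154, 151, 151, 152, 170, 247, 253, 253, 253, 253, 253, 253, 253, 253, 253, 253, 253, 253, 253, 253, 253, 253, 253, 253, 253, 253, 253, 253, 252, 238, 240, 248, 248, 248, 247, 248, 218, 158, 158, 158, 158, 157, 158, 159, 159]
0 [84, 85, 85, 85, 86, 85, 86, 86, 85, 86, 90, 109, 114, 115, 116, 115, 116, 115, 109, 74, 61, 62, 62, 61, 61, 62, 61, 64, 64, 62, 62, 63, 64, 62, 63, 63, 63, 63, 61, 63, 62, 62, 60, 62, 60, 60, 61, 60, 61, 61, 62, 62, 79, 123, 126, 1
[... 401 characters left out ...]
 130, 106, 81, 210, 242, 245, 246, 246, 246, 245, 245, 203, 158, 159, 158, 158, 158, 158, 159, 159, 158]
blank 45 [158, 159, 160, 158, 155, 136, 131, 116, 232, 243, 244, 243, 241, 239, 253, 253, 254, 254, 254, 254, 254, 254, 254, 241, 125, 124, 121, 121, 121, 75, 58, 55, 59, 60, 60, 59, 62, 139, 148, 152, 152, 152, 149, 152, 154, 154, 153, 133, 115, 116, 115, 110, 91, 89, 89, 90, 89, 89, 89, 89]
blank 55 [157, 159, 157, 155, 156, 157, 157, 158, 237, 246, 247, 247, 247, 241, 254, 254, 254, 254, 254, 254, 254, 254, 254, 254, 254, 254, 254, 254, 254, 254, 254, 185, 164, 166, 155, 155, 152, 152, 152, 152, 154, 152, 149, 154, 154, 155, 155, 133, 114, 116, 113, 109, 90, 87, 87, 89, 87, 89, 87, 86]
```

View pics/w8v.png

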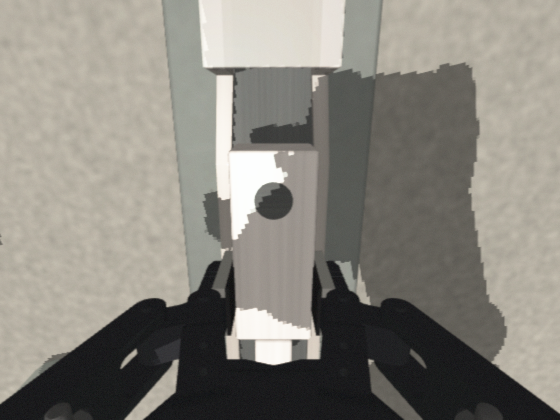

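The blank is centred between the rails (blank cols 232–318, rails inner 232/313 ahead, guard front at row 68), clear of the guard. Lower it.

Request:
{"fn": "arm_command", "kwargs": {"commands": [0,0,0.008,0,0,0,0.3,0,0,0.015,0,0,0,0.3,0,0,0.02,0,0,0,0.3,0,0,0.023,0,0,0,0.3,0,0,0.023,0,0,0,0.3]}}

```text
t: 8.4
eef_pos: [0.489, -0.2146, 0.0445]
tool_rot: [0.0, 0.994, -0.105, 0.001]
contact_force: [-0.4, -0.3, -3.8]
gripper_width: 0.404
grasp_force: 70.9
```

Request:
{"fn": "arm_command", "kwargs": {"commands": [0,0,0.001,0,0,0,0.3,0,0,0.002,0,0,0,0.3]}}

```text
t: 8.6
eef_pos: [0.4895, -0.2148, 0.0431]
tool_rot: [0.0, 0.994, -0.105, 0.002]
contact_force: [0.2, 0.0, -2.6]
gripper_width: 0.405
grasp_force: 71.0
```

Request:
{"fn": "arm_command", "kwargs": {"commands": [0,0,0.001,0,0,0,0.3,0,0,0.001,0,0,0,0.3]}}

```text
t: 8.8
eef_pos: [0.4892, -0.2147, 0.0419]
tool_rot: [0.0, 0.994, -0.105, 0.002]
contact_force: [-0.4, 0.6, -3.3]
gripper_width: 0.406
grasp_force: 71.0
```

Request:
{"fn": "arm_command", "kwargs": {"commands": [0,0,0.001,0,0,0,0.3,0,0,0.001,0,0,0,0.3]}}

```text
t: 9.0
eef_pos: [0.4894, -0.2148, 0.0414]
tool_rot: [0.0, 0.994, -0.105, 0.002]
contact_force: [-2.6, 1.0, 2.3]
gripper_width: 0.406
grasp_force: 71.6
```

Touched down (force sign turned). Release and rise.

Request:
{"fn": "arm_command", "kwargs": {"commands": [0,0,0,0,0,0,0.5,0,0,0,0,0,0,0.65,0,0,0,0,0,0,0.75,0,0,-0.02,0,0,0,0.75,0,0,-0.06,0,0,0,0.75,0,0,-0.06,0,0,0,0.75]}}

```text
t: 9.6
eef_pos: [0.4923, -0.2157, 0.1052]
tool_rot: [0.001, 0.994, -0.106, 0.006]
contact_force: [0.7, -0.2, 0.3]
gripper_width: 0.75
grasp_force: 0.0
```

```bash
python3 - <<'E'
from rect import *
wcam("w9")
FEED[:2]=place(FEED,np.array([0,.0004,0]))[0][:2]; print(FEED)
for x in(-50,-40,-30,-20,-10): print(x,rect("w9",FEED,63,x-1,x+1,-30,30,1).mean(0).round().astype(int).tolist())
print("nose",rect("w9",FEED,63,-20,20,-6,6,1).mean(1).round().astype(int).tolist())
pf(-117.5,0,105)
E
```

```text
[np.float64(0.5497827970478026), np.float64(-0.22670866299833117), -0.2085]
-50 [82, 80, 90, 102, 104, 105, 108, 107, 105, 96, 68, 78, 134, 144, 142, 142, 140, 136, 138, 140, 139, 135, 136, 140, 140, 138, 138, 138, 140, 141, 142, 138, 138, 138, 140, 140, 143, 142, 142, 140, 140, 138, 140, 139, 134, 136, 126, 112, 113, 94, 114, 210, 224, 228, 229, 229, 226, 214, 152, 142]
-40 [82, 82, 88, 103, 104, 106, 108, 108, 107, 98, 69, 79, 133, 144, 144, 142, 140, 137, 140, 140, 137, 137, 138, 140, 141, 140, 137, 139, 140, 142, 140, 139, 138, 140, 139, 141, 142, 144, 142, 141, 141, 140, 140, 140, 134, 136, 124, 78, 56, 58, 74, 102, 105, 106, 108, 108, 106, 98, 83, 80]
-30 [82, 82, 88, 102, 106, 106, 108, 107, 106, 100, 68, 82, 139, 144, 142, 144, 141, 136, 140, 140, 138, 138, 138, 141, 143, 142, 140, 138, 140, 144, 142, 141, 140, 140, 141, 143, 144, 144, 142, 144, 142, 142, 142, 142, 174, 248, 232, 108, 54, 54, 76, 105, 105, 107, 108, 107, 106, 100, 83, 80]
-20 [81, 80, 86, 104, 107, 106, 108, 105, 104, 98, 67, 80, 132, 146, 143, 144, 141, 140, 141, 142, 140, 103, 56, 55, 54, 55, 55, 54, 69, 110, 114, 116, 116, 116, 114, 115, 128, 228, 252, 251, 251, 251, 251, 251, 250, 250, 226, 100, 58, 57, 78, 103, 110, 107, 107, 106, 104, 100, 84, 94]
-10 [82, 78, 86, 104, 106, 108, 108, 106, 106, 102, 70, 86, 137, 146, 145, 146, 143, 140, 144, 142, 160, 184, 200, 210, 227, 250, 250, 250, 250, 251, 251, 251, 251, 251, 251, 251, 251, 251, 251, 251, 251, 251, 251, 251, 251, 251, 234, 142, 118, 86, 148, 236, 240, 241, 242, 241, 240, 231, 154, 146]
nose [89, 89, 94, 96, 100, 118, 136, 199, 251, 246, 251, 251, 251, 251, 251, 251, 251, 251, 251, 244, 154, 109, 87, 58, 56, 79, 112, 114, 114, 114, 115, 115, 115, 115, 115, 115, 115, 115, 115, 114]
shift [-0.0577, -0.0009, -0.0022] rot [0.04, -0.51, -0.18] |d| 0.058 |w| 0.5
```

Request:
{"fn": "arm_command", "kwargs": {"commands": [-0.03,-0.001,0,0,-0.5,-0.2,0.6,-0.058,-0.001,0,0,-0.5,-0.2,0.6,-0.058,-0.001,0.01,0,-0.5,-0.2,0.6,-0.058,-0.001,0.03,0,-0.5,-0.2,0.6,-0.058,-0.001,0.045,0,-0.5,-0.2,0.6,-0.058,-0.001,0.045,0,-0.5,-0.2,0.6]}}

```text
t: 10.25
eef_pos: [0.4315, -0.2009, 0.0535]
tool_rot: [-0.001, 0.995, -0.104, -0.005]
contact_force: [-0.1, 0.2, -0.0]
gripper_width: 0.604
grasp_force: 0.0
```

```bash
sed -i 's/^FEED=.*/FEED=[.5498,-.2267,-.2085]/' h.py; python3 - <<'E'
from rect import *
pf(-117.5,0,44);print(get_obs()["contact_force"])
wcam("w10")
for x in(-80,-60): print(x,rect("w10",FEED,63,x-1,x+1,-30,30,1).mean(0).round().astype(int).tolist())
for x in(-15,): print(x,rect("w10",FEED,41,x-1,x+1,-30,30,1).mean(0).round().astype(int).tolist())
E
```

```text
shift [0.0037, 0.0007, 0.0094] rot [-0.05, 0.53, 0.05] |d| 0.01 |w| 0.5
[-0.13166224  0.18557191 -0.01393409]
-80 [74, 74, 73, 74, 92, 94, 96, 96, 99, 96, 92, 66, 125, 132, 132, 132, 130, 126, 128, 128, 129, 127, 128, 130, 132, 131, 128, 130, 132, 132, 131, 126, 128, 130, 131, 142, 147, 187, 240, 245, 244, 244, 245, 245, 244, 245, 236, 130, 102, 70, 196, 218, 222, 222, 224, 221, 218, 144, 132, 132]
-60 [74, 73, 72, 73, 93, 98, 100, 101, 100, 98, 96, 68, 126, 136, 134, 132, 130, 128, 130, 130, 129, 128, 129, 130, 132, 129, 205, 242, 232, 243, 242, 242, 242, 242, 243, 243, 245, 245, 244, 244, 243, 243, 243, 244, 240, 242, 230, 133, 75, 60, 208, 226, 228, 229, 230, 228, 228, 140, 132, 132]
-15 [184, 188, 188, 193, 198, 196, 196, 158, 121, 224, 240, 239, 238, 238, 236, 236, 238, 238, 238, 232, 115, 100, 98, 97, 98, 99, 100, 100, 100, 100, 98, 101, 100, 100, 100, 100, 100, 101, 220, 243, 242, 242, 241, 242, 242, 241, 238, 238, 236, 184, 106, 84, 55, 154, 206, 208, 208, 210, 204, 203]
```

Request:
{"fn": "arm_command", "kwargs": {"commands": [0.002,0.0005,0.005,0,0.5,0,0.6,0.003,0.0005,0.009,0,0.5,0,0.6,0.003,0.0005,0.0095,0,0.5,0,0.6,0.003,0.0005,0.0095,0,0.5,0,0.6]}}

```text
t: 10.7
eef_pos: [0.4356, -0.2027, 0.0463]
tool_rot: [0.0, 0.995, -0.104, 0.002]
contact_force: [-0.1, 0.3, -0.4]
gripper_width: 0.602
grasp_force: 0.0
```

```bash
python3 - <<'E'
from h import *
pf(-117.5,0,44);print(get_obs()["contact_force"])
E
```

```text
shift [-0.0008, -0.0002, 0.0023] rot [-0.0, -0.21, 0.04] |d| 0.002 |w| 0.2
[-0.06823764  0.34360853 -0.43405495]
```

Request:
{"fn": "arm_command", "kwargs": {"commands": [-0.001,0,0.002,0,0,0,0.6,-0.001,0,0.002,0,0,0,0.45,-0.001,0,0.002,0,0,0,0.3,-0.001,0,0.002,0,0,0,0.2,-0.001,0,0.002,0,0,0,0.1,-0.001,0,0.002,0,0,0,0.1,-0.001,0,0.002,0,0,0,0.1], "force": 60}}

```text
t: 11.4
eef_pos: [0.4346, -0.2026, 0.0445]
tool_rot: [0.0, 0.995, -0.104, 0.002]
contact_force: [-1.9, 0.2, 5.5]
gripper_width: 0.194
grasp_force: 58.9
```

```bash
python3 - <<'E'
from rect import *
pf(-117.5,0,44);pf(-2.5,0,44);o=get_obs();print(o["contact_force"],o["torque"])
wcam("w11")
print("nose",rect("w11",FEED,63,-20,20,-6,6,1).mean(1).round().astype(int).tolist())
for x in(-80,-60,-30,-10): print(x,rect("w11",FEED,63,x-1,x+1,-30,30,1).mean(0).round().astype(int).tolist())
E
```

```text
shift [0.0002, -0.0003, 0.0005] rot [0.01, -0.21, 0.02] |d| 0.001 |w| 0.2
shift [0.1152, -0.0002, 0.0009] rot [0.01, -0.21, 0.02] |d| 0.115 |w| 0.2
[-1.85368842  0.2414811   5.52700823] [ 0.03016396  0.36172859 -0.13636107]
nose [100, 99, 102, 98, 98, 109, 134, 180, 240, 240, 239, 239, 239, 239, 240, 246, 0, 0, 0, 0, 0, 0, 0, 0, 0, 0, 0, 0, 0, 0, 0, 0, 0, 0, 0, 0, 0, 0, 0, 0]
-80 [74, 74, 74, 72, 88, 94, 97, 96, 97, 96, 94, 66, 103, 130, 132, 132, 131, 127, 127, 128, 128, 126, 128, 128, 130, 129, 127, 128, 131, 132, 130, 128, 126, 130, 129, 128, 134, 168, 225, 244, 243, 243, 244, 244, 242, 243, 242, 160, 92, 81, 212, 217, 218, 220, 220, 219, 193, 132, 118, 126]
-60 [74, 74, 72, 73, 89, 96, 98, 98, 100, 98, 96, 64, 109, 134, 134, 132, 132, 128, 130, 132, 130, 128, 128, 128, 132, 132, 129, 129, 174, 206, 222, 241, 240, 242, 242, 242, 244, 244, 242, 244, 242, 242, 242, 242, 240, 240, 236, 156, 54, 86, 222, 226, 228, 229, 229, 226, 204, 130, 130, 131]
-30 [73, 74, 74, 74, 90, 101, 107, 126, 103, 101, 99, 66, 150, 188, 220, 238, 238, 234, 236, 238, 238, 235, 237, 238, 241, 239, 238, 238, 240, 240, 242, 241, 240, 240, 240, 242, 242, 242, 242, 242, 242, 240, 242, 242, 236, 238, 230, 127, 63, 71, 212, 216, 216, 217, 216, 212, 194, 135, 134, 134]
-10 [131, 131, 131, 130, 136, 179, 186, 187, 189, 188, 170, 128, 186, 238, 238, 238, 237, 233, 236, 238, 236, 236, 236, 237, 240, 239, 236, 236, 238, 239, 242, 241, 240, 240, 240, 242, 242, 242, 242, 242, 240, 240, 242, 242, 237, 238, 226, 113, 82, 160, 194, 197, 197, 196, 196, 194, 140, 134, 134, 136]
```

Request:
{"fn": "arm_command", "kwargs": {"commands": [0.008,0,0,0,0,0,0.1,0.018,0,0,0,0,0,0.1,0.028,0,0,0,0,0,0.1,0.038,0,0,0,0,0,0.1,0.048,0,0,0,0,0,0.1,0.056,0,0,0,0,0,0.1,0.064,0,0,0,0,0,0.1,0.064,0,0,0,0,0,0.1]}}

```text
t: 12.25
eef_pos: [0.4987, -0.2158, 0.0443]
tool_rot: [0.0, 0.995, -0.104, 0.003]
contact_force: [-0.6, 0.4, -3.2]
gripper_width: 0.196
grasp_force: 58.9
```

```bash
python3 - <<'E'
from h import *
pf(-2.5,0,44)
E
```

```text
shift [0.0497, 0.0002, 0.0005] rot [-0.02, -0.29, 0.06] |d| 0.05 |w| 0.3
```

Request:
{"fn": "arm_command", "kwargs": {"commands": [0.01,0,0.0003,0,0,0,0.1,0.02,0,0.0003,0,0,0,0.1,0.03,0,0.0003,0,0,0,0.1,0.038,0,0.0003,0,0,0,0.1,0.044,0,0.0003,0,0,0,0.1,0.044,0,0.0003,0,0,0,0.1]}}

```text
t: 12.85
eef_pos: [0.5413, -0.2248, 0.0441]
tool_rot: [0.0, 0.995, -0.104, 0.002]
contact_force: [0.9, -0.3, -1.7]
gripper_width: 0.201
grasp_force: 59.0
```

Request:
{"fn": "arm_command", "kwargs": {"commands": [0.002,0,0,0,0,0,0.1,0.004,0,0,0,0,0,0.1,0.004,0,0,0,0,0,0.1]}}

```text
t: 13.15
eef_pos: [0.5444, -0.2257, 0.0442]
tool_rot: [0.0, 0.995, -0.104, 0.002]
contact_force: [-1.0, 0.0, -2.9]
gripper_width: 0.196
grasp_force: 58.9
```

```bash
python3 - <<'E'
from h import *
pf(-2.5,0,44);print(get_obs()["contact_force"])
E
```

```text
shift [0.003, -0.0001, 0.0002] rot [-0.0, -0.23, 0.04] |d| 0.003 |w| 0.2
[-0.98659967  0.01145142 -2.93701916]
```

Request:
{"fn": "arm_command", "kwargs": {"commands": [0.001,0,0,0,0,0,0.1,0.002,0,0,0,0,0,0.1,0.002,0,0,0,0,0,0.1]}}

```text
t: 13.45
eef_pos: [0.5463, -0.226, 0.0443]
tool_rot: [0.0, 0.995, -0.104, 0.002]
contact_force: [-1.2, -0.2, -2.8]
gripper_width: 0.194
grasp_force: 58.9
```

Request:
{"fn": "arm_command", "kwargs": {"commands": [0.001,0,0,0,0,0,0.1,0.002,0,0,0,0,0,0.1,0.002,0,0,0,0,0,0.1]}}

```text
t: 13.75
eef_pos: [0.5481, -0.2264, 0.0443]
tool_rot: [0.0, 0.995, -0.104, 0.002]
contact_force: [0.4, 0.2, -2.7]
gripper_width: 0.193
grasp_force: 58.9
```

Request:
{"fn": "arm_command", "kwargs": {"commands": [0.001,0,0,0,0,0,0.1,0.002,0,0,0,0,0,0.1,0.002,0,0,0,0,0,0.1]}}

```text
t: 14.05
eef_pos: [0.5482, -0.2264, 0.0441]
tool_rot: [-0.0, 0.995, -0.104, -0.0]
contact_force: [-6.8, 1.8, 2.4]
gripper_width: 0.193
grasp_force: 59.6
```

Request:
{"fn": "arm_command", "kwargs": {"commands": [0.002,0,0,0,0,0,0.1,0.002,0,0,0,0,0,0.1]}}

```text
t: 14.25
eef_pos: [0.5482, -0.2265, 0.0441]
tool_rot: [-0.0, 0.995, -0.104, -0.002]
contact_force: [-12.1, 2.6, 8.8]
gripper_width: 0.194
grasp_force: 60.4
```

Request:
{"fn": "arm_command", "kwargs": {"commands": [0.001,0,0.0005,0,0,0,0.1,0.001,0,0.0005,0,0,0,0.1]}}

```text
t: 14.45
eef_pos: [0.5482, -0.2265, 0.0441]
tool_rot: [-0.0, 0.995, -0.104, -0.003]
contact_force: [-16.2, 4.2, 16.0]
gripper_width: 0.194
grasp_force: 61.4
```

Firmly against the stop. Release while holding this position, then withdraw upward.

Request:
{"fn": "arm_command", "kwargs": {"commands": [0,0,0,0,0,0,0.3,0,0,0,0,0,0,0.45,-0.001,0,-0.001,0,0,0,0.55,-0.001,0,-0.02,0,0,0,0.6,-0.001,0,-0.06,0,0,0,0.6,-0.001,0,-0.11,0,0,0,0.6,-0.001,0,-0.15,0,0,0,0.6,-0.001,0,-0.15,0,0,0,0.6]}}

```text
t: 15.25
eef_pos: [0.5557, -0.2283, 0.2007]
tool_rot: [0.001, 0.995, -0.104, 0.008]
contact_force: [0.7, -0.3, 0.3]
gripper_width: 0.598
grasp_force: 0.0
```

```bash
python3 - <<'E'
from rect import *
c=wcam("w12")
print("tail(top z63) x from -60",rect("w12",FEED,63,-60,0,-5,5,1).mean(1).round().astype(int).tolist())
cv2.imwrite('pics/w12v.png',c["img"][...,::-1]);print(get_obs()["contact_force"])
E
```

```text
tail(top z63) x from -60 [100, 102, 101, 101, 101, 101, 102, 101, 101, 102, 102, 102, 102, 102, 102, 102, 103, 102, 102, 103, 103, 103, 103, 104, 104, 103, 103, 103, 104, 102, 112, 182, 251, 248, 247, 247, 247, 247, 248, 248, 246, 228, 183, 158, 147, 144, 151, 167, 196, 241, 247, 248, 248, 248, 248, 248, 248, 248, 248, 248]
[0.23110993 0.533115   0.08737025]
```

View pics/w12v.png

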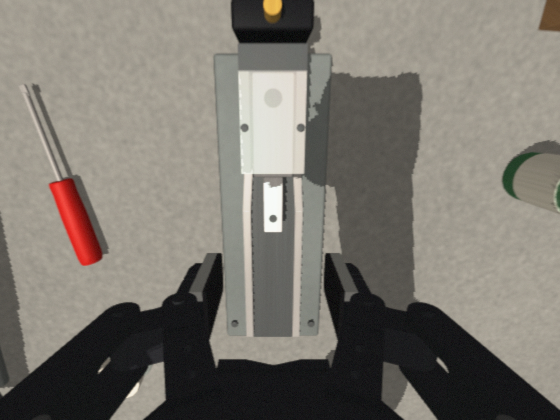

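The tang protrudes straight from the guard (cols 263–284, tail at row 232). Its tail measures at x ≈ -29.5 mm, where -30 mm is fully home.

```bash
python3 -c "
from station import *
print(hand_in())"
```

```text
the job is handed in; nothing more can be done
None
```

The job is handed in, with no verdict returned: the blank was pushed clear of the lips, lifted out, laid in the feed and slid home against the stop (tail at x ≈ -29.5 mm, -30 mm being fully home), and the gripper is open, raised and touching nothing at about 15 s of the 72 s allowed.

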